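# Find the full tin by its weight, put it on the scale and let the case fall shut

### The arm

A 7-joint arm with a two-finger parallel gripper is mounted at the origin on a cart in front of the work surface, level with it; the furniture and walls round the work are solid. World frame = base frame: x ahead of the robot, y to its left, z up, the work surface at z = 0. Lengths are in m, angles in rad, forces in N, time in s.
With the tool pointing down it reaches from about 0.4 to 0.85 m from the base axis. Payload 10.4 kg.
Tool frame: the origin (TCP) lies at the very end of the fingers, on their centre line; the grasp point (between the pads) lies behind it (robot.pinch_z is the z of the grasp point in the tool frame, in m); z points along the fingers, y is the line along which they close (so a half turn about z gives the same grasp; the last joint's range is limited). The gripper opens to 87 mm and grips with 3 to 60 N. Pads are 19 mm wide; open, the fingers measure 117 mm over their backs; the gripper's body (75 mm by 190 mm) begins 51 mm behind the grasp point.
Start: joints at [-1.327, 0.332, -0.065, 1.46, 0.022, 1.35, -0.088], TCP at [0.165, 0.603, 0.223] pointing down, gripper open.
Joint ranges: [-2.6, 2.6], [-0.5, 2.12], [-1.47, 1.34], [0.16, 2.42], [-1.27, 4.41], [0.06, 2.06], [-2.6, 2.6]. Speed limits (rad/s): [2.22, 2.22, 2.79, 2.79, 3.14, 3.14, 3.14].

### API

Orientations are given as a rotation vector (axis times angle).
In Python, from rig import robot gives the robot as it stands.
- The arm moves only by the tool servo_tool, never from a script. Its argument "deltas" is a list that holds one entry, the list of rows, each a list of 5 numbers: the shift along the world's x, y, z in units of 40 mm (1.0 is 40 mm), then the turn about the world's z in units of 6 degrees (1.0 is 6 degrees), then the closure, from 0 (fully open) to 1 (shut). A call has 1 to 12 rows; each row is the pose to reach, as a shift and turn from the pose commanded when the call began; what a row does not reach only later rows make up. A row lasts 1/10 s, in which the tool goes at most 50 mm and 8.59 degrees, less where a joint would pass 70% of its speed; a pose out of reach is approached as far as the arm can. A call with a gripper value outside its range is refused whole. The fingers move at their own pace and stop on an object; "squeeze" is the grip in N (left out, the last holds). Time passes only in rows, so rows that repeat a pose let the fingers close. It gives the time, the measured TCP pose, the force, the opening and the grip force at its end, in the units of the state.
- robot.state(): the state, without advancing time (a new reading comes with each control period).
- robot.read_camera(name): name is "side" or "top"; returns the picture (480x640x3 uint8, red, green, blue); there is no depth.
- robot.camera_params(name): a dict with "camera_matrix" (3x3 intrinsics, pixels), "k1" (the pictures are not rectified: a ray, as slopes to the right and down, at radius r is drawn at 1 + k1 r^2 times it, then the intrinsics apply), "T" (4x4, takes a point from camera to world coordinates). Camera axes: x right, y up, looking along -z (the intrinsics and any distortion apply to the point x, -y, -z); pixel columns grow to the right and rows downward; lengths in m; the calibration is good to about 2 mm. A picture is of the moment at which its call begins. camera_params takes no time and is no camera call.
- robot.sign_off(): hands the job in; it is judged then, once.
The state is a dict: "time": time; "joints": joint angles; "joint_vel": joint speeds; "joint_torque": joint torques, N m; "ee_pos": TCP position; "orientation": TCP orientation; "force": force on the tool from outside, world axes, zero at the start; "ft_torque": the same for the moment, N m; "width": finger opening in m; "grip_force": force on a finger pad.
Only numpy, scipy, OpenCV 4.12 (cv2) and the standard library are available. Lean on these libraries where they do the work, as an engineer would, in place of code of your own. Each camera call takes 0.05 s, during which the arm holds its last target. There are 200 camera calls.

### The job

Three identical closed tins lie in the open sample case: one is packed with metal mosaic pieces, the other two are empty, and only their weight tells them apart. Lay the full tin flat in the middle of the bench scale's weighing plate and leave the two empty ones lying flat in the case; then push the case's lid over past upright and let it fall shut by its own weight, without following it down with the hand. Set tins down, never drop them, and do not shift the case, the scale or the things around them.

Things in the scene. Friction and masses are not known exactly. Their poses are not given: they have to be found in the camera images.
- sample_case: green hinged sample case, 206x239x57 mm shut, 1.4 kg, loose on the table. Origin: centre of underside; x from front (lip, robot side) to rear hinge, y left, z up. Inside x -71 to 92, y -115 to 115 mm; walls 38 mm high; floor holds rows of glued-in tile chips, tops 23 mm above the table. Shut, it leaves 53 mm clear above the table inside: tins lying flat on the chips fit.
- sample_case_lid (a joint): angle of the case's lid about its rear hinge, rad: 0 shut, 1.57 upright, stop at 1.83 (leaning back). It starts leaning back against that stop. The lid (0.16 kg) balances near 1.4; slight hinge friction can hold it between 1.25 and 1.57; pushed below 1.2 and let go, it falls shut by itself in 1 to 2 s. Pushing it takes about 1 N.
- lid_hinge (a point): middle of the lid's hinge axis, which runs along the case's y axis: 100 mm behind the case's origin, 38 mm above the table.
- lid_edge (a point): middle of the lid's free edge on its outer (top) face, 178 mm from the hinge axis. The lid is a hollow tray, 234 mm along the hinge, 18 mm deep; its flat outer face, 18 mm off the hinge axis, looks backwards, away from the robot, while open. It reaches up to 216 mm above the table.
- bench_scale: flat bench scale, 205 x 152 x 39 mm, 0.86 kg, standing loose. Origin: centre of the underside; x points from the display (front, 37 mm high) to the back, z up.
- scale_plate (a point): centre of the scale's square weighing plate (146 x 148 mm, along the scale's x and y), on its upper face, 30 mm above the table. The plate sinks 1.5 mm at most.
- pigment_jar: bystander: jar with a yellow lid, 45 mm wide, 100 mm high. Origin: centre of its underside.
- masking_tape: bystander: roll of masking tape lying flat, 104 mm wide, 25 mm high. Origin: centre of its underside.
- tape_measure: bystander: yellow pocket tape measure, 33 x 80 x 60 mm. Origin: centre of its underside.
- tin_1: one of three identical closed aluminium tins with red lids, 80 x 38 x 24 mm (along its x, y, z), lid fixed; lies on the chips in the case, long side along the case's x axis, 30 mm from its neighbours and 24 mm or more from the case's walls. Origin: centre of its underside. Empty it weighs about 0.07 kg, full about 0.32 kg (give or take a quarter); any of the three may be the full one.
- tin_2: one of three identical closed aluminium tins with red lids, 80 x 38 x 24 mm (along its x, y, z), lid fixed; lies on the chips in the case, long side along the case's x axis, 30 mm from its neighbours and 24 mm or more from the case's walls. Origin: centre of its underside. Empty it weighs about 0.07 kg, full about 0.32 kg (give or take a quarter); any of the three may be the full one.
- tin_3: one of three identical closed aluminium tins with red lids, 80 x 38 x 24 mm (along its x, y, z), lid fixed; lies on the chips in the case, long side along the case's x axis, 30 mm from its neighbours and 24 mm or more from the case's walls. Origin: centre of its underside. Empty it weighs about 0.07 kg, full about 0.32 kg (give or take a quarter); any of the three may be the full one.
Mind the look-alikes: they are no part of the job. What is shaped like the tin_2 but white is not meant. Leave any orange look-alike of the tin_1 alone.

How it is judged:
By the outcome, as a careful person would: the job done as asked, in the order asked, and still so for the second after the job is handed in, with the robot touching nothing.
It also fails if it takes over 72 s, if anything falls off the work surface, if the arm or the gripper's body presses on something with over 40 N, if the wrist force passes 120 N, or if a joint passes its speed limit or range.

## Working session

There is one attempt and no reset: what is moved stays moved. The work goes in short steps, Python scripts to look and compute and a tool call to move; the robot and the scene stay as the last step left them, time stands still between calls to the robot, and variables do not carry over. Pictures are saved under pics/ and viewed, at most 10 in all, crops included, and the job is handed in when it is done.

Besides the shell and the picture viewer there is one more tool, called after "Request:" as name(argument=value, ...) on one line, values as JSON. servo_tool: Moves the arm, as the interface text tells. Its arguments: {"type":"object","properties":{"deltas":{"type":"array"},"squeeze":{"type":"number"}},"required":["deltas"]}

```bash
ls; mkdir -p pics; cat > h.py <<'E'
from rig import robot
import numpy as np, cv2
def w(cam,pix,z):
    p=robot.camera_params(cam);K=np.array(p["camera_matrix"],float);T=np.array(p["T"])
    out=[]
    for (u,v) in pix:
        d=cv2.undistortPoints(np.array([[[u,v]]],float),K,np.array([p["k1"],0,0,0,0.]))[0,0]
        r=T[:3,:3]@np.array([d[0],-d[1],-1]);o=T[:3,3]
        out.append(o+r*(z-o[2])/r[2])
    return np.array(out)
def proj(cam,P):
    p=robot.camera_params(cam);K=np.array(p["camera_matrix"],float);T=np.array(p["T"])
    q=(np.atleast_2d(P)-T[:3,3])@T[:3,:3];q=q*[1,-1,-1]
    return cv2.projectPoints(q,np.zeros(3),np.zeros(3),K,np.array([p["k1"],0,0,0,0.]))[0][:,0]
def snap(cam,f):
    im=robot.read_camera(cam);cv2.imwrite(f,im[:,:,::-1]);return im
E
python3 - <<'E'
from h import *
np.set_printoptions(precision=4,suppress=True)
snap("top","pics/top0.png");snap("side","pics/side0.png")
for c in("top","side"):print(robot.camera_params(c))
print(robot.state(),robot.pinch_z)
E
```

```text
pics
{'camera_matrix': array([[553.7613,   0.    , 316.8558],
       [  0.    , 553.7613, 239.5813],
       [  0.    ,   0.    ,   1.    ]]), 'k1': -0.14836284811656913, 'T': array([[-0.0825,  0.9757, -0.2032,  0.2752],
       [-0.9966, -0.081 ,  0.0158, -0.0486],
       [-0.001 ,  0.2038,  0.979 ,  1.5455],
       [ 0.    ,  0.    ,  0.    ,  1.    ]])}
{'camera_matrix': array([[480.8109,   0.    , 323.7965],
       [  0.    , 480.8109, 240.0782],
       [  0.    ,   0.    ,   1.    ]]), 'k1': 0.020769843857459204, 'T': array([[ 0.9887,  0.0992, -0.1125,  0.3935],
       [-0.1496,  0.6007, -0.7854, -1.2552],
       [-0.0103,  0.7933,  0.6087,  0.9879],
       [ 0.    ,  0.    ,  0.    ,  1.    ]])}
{'time': 0.1, 'joints': array([-1.3266,  0.3328, -0.0647,  1.4608,  0.0216,  1.3499, -0.0885]), 'joint_vel': array([ 0.0005, -0.0011, -0.0001, -0.0021,  0.0011,  0.0007, -0.0007]), 'joint_torque': array([  0.0009, -62.4552,   0.0243, -39.0711,  -0.0615,   0.0368,
         0.0001]), 'ee_pos': array([0.1647, 0.6026, 0.2219]), 'orientation': array([-0.4178, -3.1136,  0.0019]), 'force': array([ 0.0723,  0.1742, -1.1777]), 'ft_torque': array([ 0.0218,  0.0033, -0.0152]), 'grip_force': 0.0, 'width': 0.08697967508632007} -0.0187
```

View pics/top0.png

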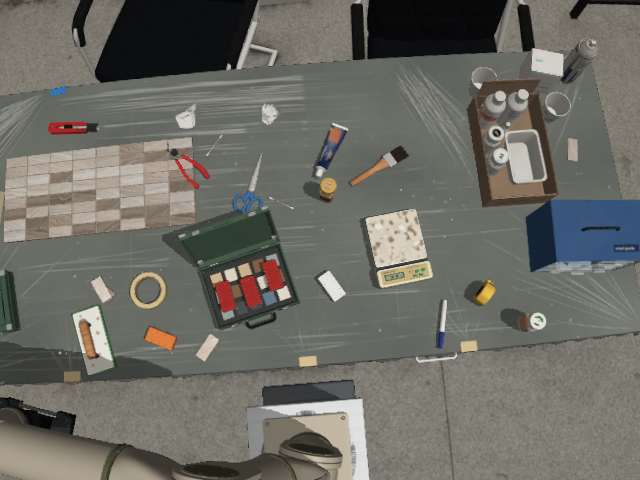

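View pics/side0.png

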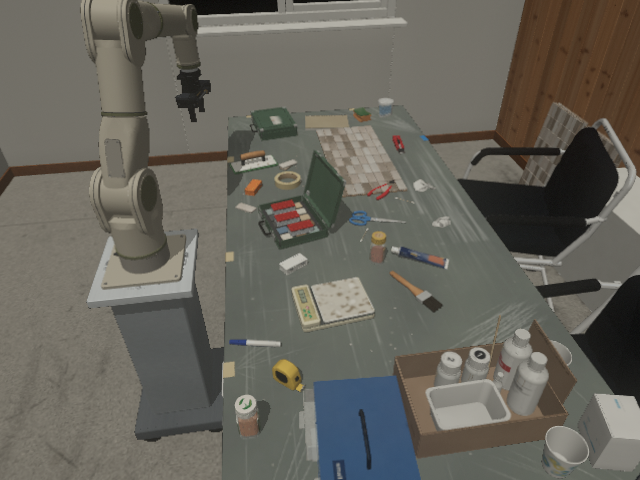

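Both views show the case at about (250,280) with three red tins near (225,293), (250,290) and (272,275), and the lid leaning back. The scale is at (398,245), with its display facing the robot. The possible mix-ups are the white tin (331,286), the orange one (160,338) and a second green case at (5,300). I choose the three red tins in the open case and will check them in a close crop.

```bash
python3 - <<'E'
from h import *
im=cv2.imread("pics/top0.png")
c=im[195:345,170:300];cv2.imwrite("pics/c1.png",cv2.resize(c,None,fx=4,fy=4,interpolation=cv2.INTER_CUBIC)) # 520x600
c=im[200:295,355:440];cv2.imwrite("pics/c2.png",cv2.resize(c,None,fx=6,fy=6,interpolation=cv2.INTER_CUBIC))
hsv=cv2.cvtColor(im,cv2.COLOR_BGR2HSV)
m=((hsv[...,0]<6)|(hsv[...,0]>172))&(hsv[...,1]>150)&(hsv[...,2]>90)
m[:240]=0;m[330:]=0;m[:,:200]=0;m[:,305:]=0
n,l,s,ce=cv2.connectedComponentsWithStats(m.astype(np.uint8))
for i in range(1,n):
    if s[i,4]>80:
        pts=np.argwhere(l==i)[:,::-1].astype(float)
        P=w("top",pts,.047)[:,:2]
        r=cv2.minAreaRect(P.astype(np.float32)*1000);print(s[i],ce[i],P.mean(0),r)
E
```

```text
[262 260  22  31 408] [272.35784314 274.75490196] [0.49855701 0.05638973] ((498.8924560546875, 56.0709342956543), (79.74385833740234, 40.02239990234375), 13.586009979248047)
[239 276  23  31 424] [250.10377358 290.82783019] [0.45939109 0.11991039] ((459.19049072265625, 119.7719497680664), (80.00438690185547, 40.24216842651367), 13.902098655700684)
[215 281  21  31 411] [225.00973236 295.81021898] [0.45118233 0.18921618] ((451.6363525390625, 189.2806854248047), (80.44681549072266, 38.617218017578125), 12.966259002685547)
```

View pics/c1.png

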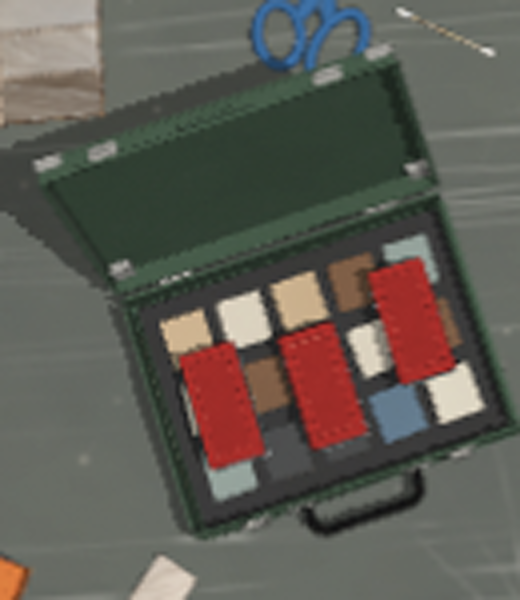

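View pics/c2.png

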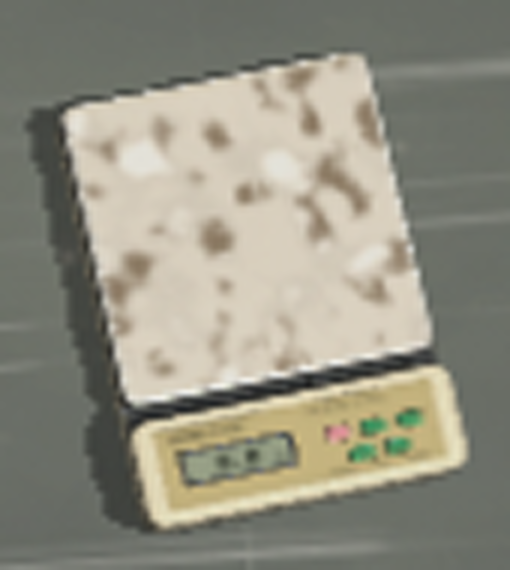

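The crops confirm three red tins on the chips at c1 (222,405), (323,385) and (410,320). The scale plate's corners in c2 are about (65,108), (365,55), (432,345) and (130,405), and the plate is empty.

```bash
python3 - <<'E'
from h import *
np.set_printoptions(precision=4,suppress=True)
q=np.array([(65,108),(365,55),(432,345),(130,405)])/6+[355,200]
P=w("top",q,.030)[:,:2];print("plate",P,P.mean(0));e=(P[0]-P[3]+P[1]-P[2]);print("yaw",np.degrees(np.arctan2(e[1],e[0])))
q=np.array([(112,303),(195,535),(517,430),(437,195)])/4+[170,195]
P=w("top",q,.038)[:,:2];print("case",P,P.mean(0),np.linalg.norm(P-np.roll(P,1,0),axis=1))
# predict case landmarks: yaw 13.5
a=np.radians(13.5);u=np.array([np.cos(a),np.sin(a)]);v=np.array([-u[1],u[0]])
c=P.mean(0)
for nm,x,y,z in [("edgeL",.163,.117,.206),("edgeR",.163,-.117,.206),("hL",.103,.119,.038),("hR",.103,-.119,.038),("fL",-.103,.119,.038),("fR",-.103,-.119,.038)]:
    X=c+x*u+y*v;print(nm,X,(proj("top",[*X,z])[0]-[170,195])*4)
E
```

```text
plate [[ 0.6404 -0.216 ]
 [ 0.6545 -0.3608]
 [ 0.5134 -0.3755]
 [ 0.4973 -0.2319]] [ 0.5764 -0.2961]
yaw 6.136599468403531
case [[ 0.5275  0.2623]
 [ 0.3638  0.2127]
 [ 0.4178 -0.0109]
 [ 0.585   0.0321]] [0.4735 0.124 ] [0.2373 0.171  0.2299 0.1726]
edgeL [0.6047 0.2759] [ 29.5142 142.936 ]
edgeR [0.6593 0.0483] [385.1484  28.7996]
hL [0.5459 0.2638] [108.7336 277.0163]
hR [0.6015 0.0324] [434.9403 171.9262]
fL [0.3456 0.2157] [192.0431 562.301 ]
fR [ 0.4012 -0.0157] [526.0341 453.7495]
```

Request:
servo_tool(deltas=[[[0.4, -0.5, 0, 0.3, 0.38], [1.0, -1.4, 0, 0.8, 0.38], [1.7, -2.4, 0, 1.2, 0.38], [2.4, -3.5, 0, 1.6, 0.38], [3.2, -4.6, 0, 2.1, 0.38], [4.0, -5.7, -0.2, 2.6, 0.38], [4.8, -6.8, -0.4, 3.1, 0.38], [5.5, -7.9, -0.7, 3.6, 0.38], [6.2, -8.9, -1.0, 4.1, 0.38], [6.7, -9.7, -1.4, 4.5, 0.38], [7.0, -10.2, -1.7, 4.7, 0.38], [7.17, -10.34, -1.8, 4.78, 0.38]]], squeeze=15)

```text
time: 1.3
ee_pos: [0.4523, 0.1847, 0.1489]
orientation: [0.358, -3.119, 0.003]
force: [0.2, 0.5, 0.0]
width: 0.0543
grip_force: 0.0
```

Request:
servo_tool(deltas=[[[0, 0, 0, 0, 0.38], [0, 0, 0, 0, 0.38], [0, 0, 0, 0, 0.38], [0, 0, 0, 0, 0.38], [0, 0, 0, 0, 0.38], [0, 0, 0, 0, 0.38]]])

```text
time: 1.9
ee_pos: [0.4514, 0.1897, 0.1508]
orientation: [-0.367, 3.12, 0.0]
force: [-0.4, 0.3, -0.7]
width: 0.0538
grip_force: 0.0
```

Request:
servo_tool(deltas=[[[0, 0, -0.4, 0, 0.38], [0, 0, -1.0, 0, 0.38], [0, 0, -1.6, 0, 0.38], [0, 0, -2.1, 0, 0.38], [0, 0, -2.5, 0, 0.38], [0, 0, -2.75, 0, 0.38], [0, 0, -2.95, 0, 0.38], [0, 0, -3.07, 0, 0.38], [0, 0, -3.07, 0, 0.38], [0, 0, -3.07, 0, 0.38]]])

```text
time: 2.9
ee_pos: [0.4519, 0.1895, 0.0282]
orientation: [-0.366, 3.12, 0.001]
force: [-0.1, -0.1, 0.0]
width: 0.0538
grip_force: 0.0
```

Request:
servo_tool(deltas=[[[0, 0, 0, 0, 0.6], [0, 0, 0, 0, 0.7], [0, 0, 0, 0, 0.7], [0, 0, 0, 0, 0.7], [0, 0, 0, 0, 0.7], [0, 0, 0, 0, 0.7]]])

```text
time: 3.5
ee_pos: [0.4517, 0.1896, 0.0281]
orientation: [-0.367, 3.12, 0.001]
force: [-1.4, 0.9, 5.8]
width: 0.0381
grip_force: 15.0
```

Request:
servo_tool(deltas=[[[0, 0, 0.1, 0, 0.7], [0, 0, 0.25, 0, 0.7], [0, 0, 0.5, 0, 0.7], [0, 0, 0.8, 0, 0.7], [0, 0, 1.0, 0, 0.7], [0, 0, 1.0, 0, 0.7], [0, 0, 1.0, 0, 0.7], [0, 0, 1.0, 0, 0.7], [0, 0, 1.0, 0, 0.7], [0, 0, 1.0, 0, 0.7], [0, 0, 1.0, 0, 0.7]]])

```text
time: 4.6
ee_pos: [0.4514, 0.1892, 0.0675]
orientation: [0.366, -3.12, 0.0]
force: [-0.2, -0.1, -2.9]
width: 0.0379
grip_force: 15.0
```

Request:
servo_tool(deltas=[[[0, 0, 0, 0, 0.7]]])

```text
time: 4.7
ee_pos: [0.4515, 0.1893, 0.0677]
orientation: [0.366, -3.12, 0.0]
force: [0.4, -0.1, -3.6]
width: 0.0381
grip_force: 15.0
```

Request:
servo_tool(deltas=[[[0, 0, 0, 0, 0.7]]])

```text
time: 4.8
ee_pos: [0.4515, 0.1893, 0.0677]
orientation: [0.366, -3.12, -0.0]
force: [0.1, -0.1, -4.2]
width: 0.038
grip_force: 15.0
```

```bash
python3 - <<'E'
from h import *
np.set_printoptions(precision=4,suppress=True)
snap("side","pics/s1.png")
for i in range(4):
    s=robot.state();print(s["time"],s["force"],s["joint_torque"]);robot.read_camera("side")
E
```

```text
4.85 [ 0.2729  0.2341 -3.5846] [  0.0011 -45.3677   2.4628 -34.096    0.0328   0.0764   0.0001]
4.9 [-0.5044 -0.0489 -3.7278] [  0.0002 -45.3723   2.4621 -34.1008   0.0328   0.0762   0.    ]
4.95 [-0.037  -0.6988 -3.7778] [  0.0001 -45.3765   2.4623 -34.1043   0.0328   0.0757   0.    ]
5.0 [-0.2969 -0.8838 -4.2712] [ -0.0001 -45.3827   2.4617 -34.1071   0.0326   0.0755   0.    ]
```

The tin weighs about 3.2 N, so it is the full one. I'll carry it to the scale.

Request:
servo_tool(deltas=[[[0, 0, 0.3, 0, 0.7], [0, 0, 0.8, 0, 0.7], [0.1, -0.2, 1.4, 0, 0.7], [0.3, -0.8, 1.8, -0.1, 0.7], [0.5, -1.6, 2.0, -0.2, 0.7], [0.7, -2.5, 2.0, -0.3, 0.7], [0.9, -3.4, 2.0, -0.4, 0.7], [1.1, -4.3, 2.0, -0.5, 0.7], [1.3, -5.2, 2.0, -0.6, 0.7], [1.6, -6.1, 2.0, -0.7, 0.7], [1.8, -7.0, 2.0, -0.8, 0.7], [2.0, -7.9, 2.0, -0.9, 0.7]]], squeeze=25)

```text
time: 6.25
ee_pos: [0.5319, -0.1281, 0.1488]
orientation: [-0.219, 3.133, 0.0]
force: [0.9, 1.3, -4.3]
width: 0.0377
grip_force: 25.0
```

Request:
servo_tool(deltas=[[[0.25, -0.9, 0, -0.1, 0.7], [0.5, -1.8, 0, -0.2, 0.7], [0.7, -2.6, 0, -0.3, 0.7], [0.9, -3.3, 0, -0.33, 0.7], [1.05, -3.9, 0, -0.33, 0.7], [1.12, -4.2, 0, -0.33, 0.7], [1.12, -4.23, 0, -0.33, 0.7], [1.12, -4.23, 0, -0.33, 0.7], [1.12, -4.23, 0, -0.33, 0.7], [1.12, -4.23, 0, -0.33, 0.7], [1.12, -4.23, 0, -0.33, 0.7]]])

```text
time: 7.35
ee_pos: [0.5766, -0.2949, 0.1479]
orientation: [-0.167, 3.137, 0.001]
force: [-0.4, 0.2, -3.5]
width: 0.0378
grip_force: 25.0
```

Request:
servo_tool(deltas=[[[0, -0.03, -0.3, 0, 0.7], [0, -0.03, -0.8, 0, 0.7], [0, -0.03, -1.3, 0, 0.7], [0, -0.03, -1.8, 0, 0.7], [0, -0.03, -2.2, 0, 0.7], [0, -0.03, -2.45, 0, 0.7], [0, -0.03, -2.6, 0, 0.7], [0, -0.03, -2.68, 0, 0.7], [0, -0.03, -2.73, 0, 0.7], [0, -0.03, -2.73, 0, 0.7], [0, -0.03, -2.73, 0, 0.7]]])

```text
time: 8.45
ee_pos: [0.5767, -0.2972, 0.0392]
orientation: [-0.165, 3.136, -0.0]
force: [-0.1, 1.0, -3.4]
width: 0.0377
grip_force: 25.0
```

Request:
servo_tool(deltas=[[[0, 0, -0.02, 0, 0.7], [0, 0, -0.04, 0, 0.7], [0, 0, -0.06, 0, 0.7], [0, 0, -0.08, 0, 0.7], [0, 0, -0.08, 0, 0.7], [0, 0, -0.08, 0, 0.7]]])

```text
time: 9.05
ee_pos: [0.5766, -0.2972, 0.0364]
orientation: [-0.165, 3.136, 0.0]
force: [-2.7, 2.1, 6.3]
width: 0.0377
grip_force: 25.0
```

Request:
servo_tool(deltas=[[[0, 0, 0, 0, 0.55], [0, 0, 0, 0, 0.45], [0, 0, 0, 0, 0.3], [0, 0, 0, 0, 0.3], [0, 0, 0, 0, 0.3], [0, 0, 0.2, 0, 0.3], [0, 0, 0.6, 0, 0.3], [0, 0, 1.2, 0, 0.3], [0, 0, 2.0, 0, 0.3], [0, 0, 2.8, 0, 0.3], [0, 0, 3.6, 0, 0.3], [0, 0, 4.4, 0, 0.3]]])

```text
time: 10.25
ee_pos: [0.5762, -0.2973, 0.2144]
orientation: [-0.164, 3.136, -0.001]
force: [0.5, -0.2, -0.2]
width: 0.0609
grip_force: 0.0
```

Request:
servo_tool(deltas=[[[0.2, 0.3, 0.6, 0.2, 0.6], [0.6, 1.1, 1.1, 0.4, 0.9], [1.1, 2.0, 1.4, 0.6, 1], [1.6, 2.9, 1.4, 0.8, 1], [2.0, 3.8, 1.4, 1.0, 1], [2.3, 4.6, 1.4, 1.2, 1], [2.3, 5.0, 1.4, 1.23, 1], [2.3, 5.0, 1.4, 1.23, 1], [2.3, 5.0, 1.4, 1.23, 1]]])

```text
time: 11.15
ee_pos: [0.6678, -0.0986, 0.2684]
orientation: [-0.364, 3.12, -0.001]
force: [-0.5, -1.6, 0.2]
width: 0.0021
grip_force: 0.0
```

```bash
python3 - <<'E'
from h import *
im=snap("top","pics/top1.png")[:,:,::-1]
sd=snap("side","pics/s2.png")[:,:,::-1]
a=cv2.resize(im[190:340,170:440],(800,444));cv2.imwrite("pics/c3.png",a)
b=cv2.resize(sd[130:350,220:480],(709,600));cv2.imwrite("pics/c4.png",b)
hsv=cv2.cvtColor(np.ascontiguousarray(im),cv2.COLOR_BGR2HSV)
m=((hsv[...,0]<6)|(hsv[...,0]>172))&(hsv[...,1]>150)&(hsv[...,2]>90)
m[:200]=0;m[330:]=0;m[:,:200]=0;m[:,430:]=0
n,l,s,ce=cv2.connectedComponentsWithStats(m.astype(np.uint8))
for i in range(1,n):
    if s[i,4]>80:
        pts=np.argwhere(l==i)[:,::-1].astype(float)
        P=w("top",pts,.047 if ce[i][0]<320 else .054)[:,:2]
        print(ce[i],P.mean(0),cv2.minAreaRect(P.astype(np.float32)*1000))
E
```

```text
[397.92307692 236.38205128] [ 0.57536814 -0.29675819] ((575.7862548828125, -296.68035888671875), (80.36681365966797, 38.03077697753906), 5.815528392791748)
[269.43145161 271.60887097] [0.50786646 0.06378426] ((498.793212890625, 67.01266479492188), (35.7536506652832, 82.74979400634766), 86.09890747070312)
[250.10588235 290.88941176] [0.4592222  0.11991495] ((459.1877136230469, 119.72856903076172), (79.98993682861328, 40.360450744628906), 14.02880573272705)
```

View pics/c3.png

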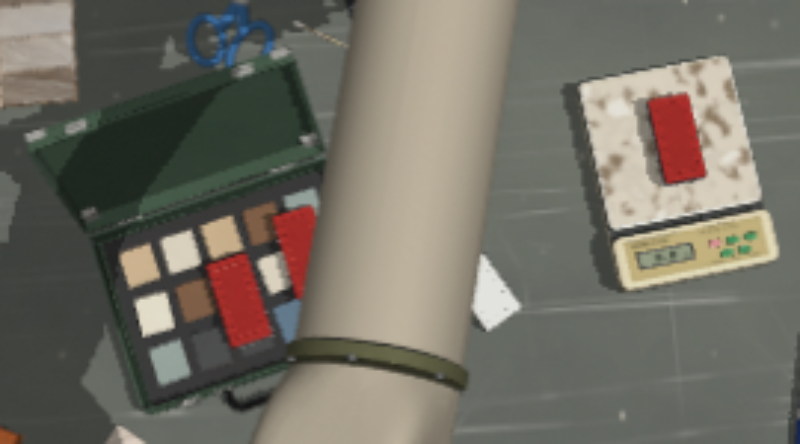

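View pics/c4.png

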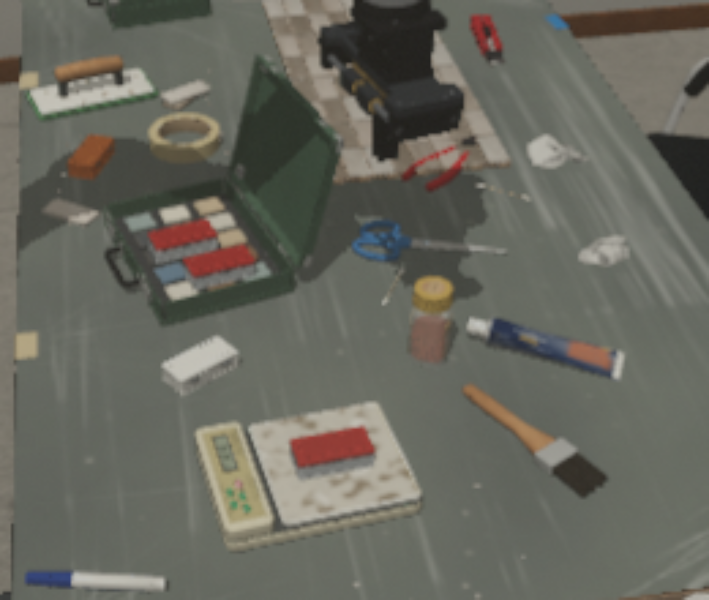

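Top and side views show the full tin flat on the plate, centred within 1 mm, at c3 (678,138). The two empty tins lie flat in the case at c3 (240,300) and (300,255), and the lid is still leaning back. Next I'll go behind the lid.

Request:
servo_tool(deltas=[[[0, 0.4, 0, 0, 1], [0, 1.2, 0, 0, 1], [0.1, 2.1, 0, 0, 1], [0.1, 3.0, 0, 0, 1], [0.1, 3.9, 0, 0, 1], [0.1, 4.8, 0, 0, 1], [0.1, 5.6, 0, 0, 1], [0.1, 6.2, 0, 0, 1], [0.1, 6.6, 0, 0, 1], [0.1, 6.67, 0, 0, 1], [0.1, 6.67, 0, 0, 1], [0.1, 6.67, 0, 0, 1]]])

```text
time: 12.45
ee_pos: [0.6726, 0.1676, 0.2676]
orientation: [-0.363, 3.12, -0.001]
force: [0.1, -0.6, 0.4]
width: 0.0005
grip_force: 0.0
```

Request:
servo_tool(deltas=[[[0, 0, -0.3, 0, 1], [0, 0, -0.8, 0, 1], [0, 0, -1.3, 0, 1], [0, 0, -1.8, 0, 1], [0, 0, -2.1, 0, 1], [0, 0, -2.3, 0, 1], [0, 0, -2.3, 0, 1], [0, 0, -2.3, 0, 1]]])

```text
time: 13.25
ee_pos: [0.6727, 0.1696, 0.1761]
orientation: [-0.366, 3.119, 0.0]
force: [-0.8, -0.4, -0.2]
width: 0.0006
grip_force: 0.0
```

```bash
python3 - <<'E'
from h import *
sd=snap("side","pics/s3.png")[:,:,::-1]
b=cv2.resize(sd[60:270,200:450],(714,600));cv2.imwrite("pics/c5.png",b)
E
```

```text
(no output)
```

View pics/c5.png

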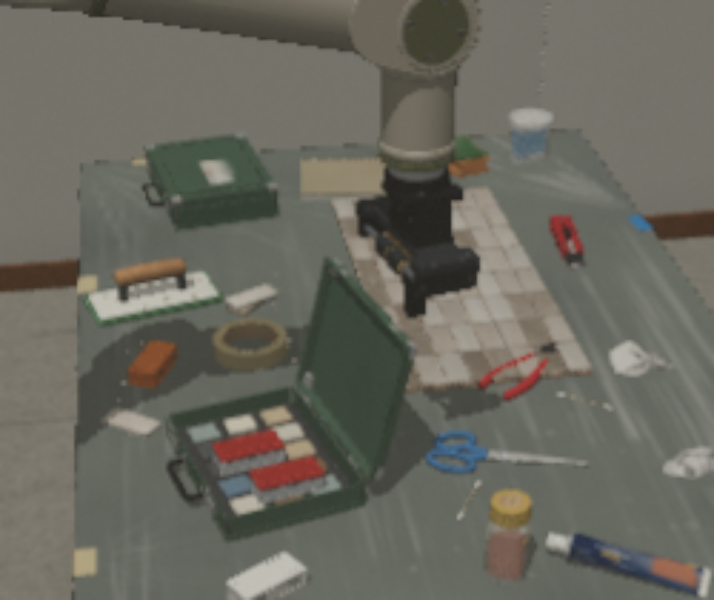

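The hand is behind the lid, with the fingertips at c5 (415,305), clear of it. I'll push it forward now.

Request:
servo_tool(deltas=[[[-0.2, -0.05, 0, 0, 1], [-0.5, -0.12, 0, 0, 1], [-0.75, -0.18, 0, 0, 1], [-0.95, -0.23, 0, 0, 1], [-1.15, -0.28, 0, 0, 1], [-1.35, -0.32, 0, 0, 1], [-1.55, -0.37, 0, 0, 1], [-1.75, -0.42, 0, 0, 1], [-1.95, -0.47, 0, 0, 1], [-2.15, -0.52, 0, 0, 1], [-2.35, -0.56, 0, 0, 1]]])

```text
time: 14.4
ee_pos: [0.5777, 0.147, 0.1754]
orientation: [0.366, -3.12, 0.0]
force: [0.9, -0.2, 0.4]
width: 0.0004
grip_force: 0.2
```

```bash
python3 - <<'E'
from h import *
sd=snap("side","pics/s4.png")[:,:,::-1]
b=cv2.resize(sd[60:270,200:450],(714,600));cv2.imwrite("pics/c6.png",b)
E
```

```text
(no output)
```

View pics/c6.png

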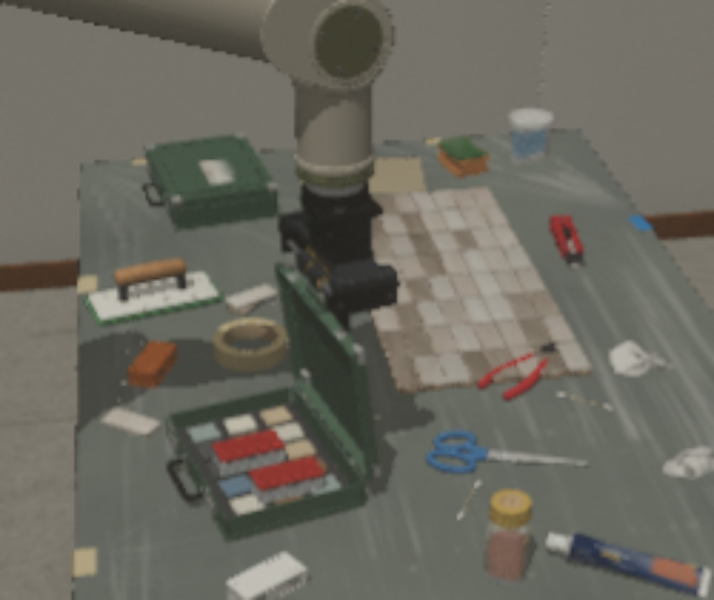

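The lid is now about upright at c6 (330,380), with the hand behind it. I'll push on to about 1.1 rad and pull back at once.

Request:
servo_tool(deltas=[[[-0.2, -0.05, 0, 0, 1], [-0.4, -0.1, 0, 0, 1], [-0.6, -0.14, 0, 0, 1], [-0.8, -0.19, 0, 0, 1], [-1.0, -0.24, 0, 0, 1], [-1.2, -0.29, 0, 0, 1], [-1.4, -0.34, 0, 0, 1], [-1.5, -0.36, 0, 0, 1], [-1.2, -0.29, 0.2, 0, 1], [-0.6, -0.14, 0.6, 0, 1], [0.2, 0.05, 1.0, 0, 1], [1.0, 0.24, 1.2, 0, 1]]])

```text
time: 15.65
ee_pos: [0.6198, 0.1576, 0.2251]
orientation: [-0.367, 3.118, 0.002]
force: [0.9, 0.8, -0.1]
width: 0.0006
grip_force: 0.0
```

Request:
servo_tool(deltas=[[[0.5, 0, 0.2, 0, 1], [0.8, 0, 0.4, 0, 1], [0.8, 0, 0.5, 0, 1], [0.8, 0, 0.5, 0, 1], [0.8, 0, 0.5, 0, 1], [0.8, 0, 0.5, 0, 1], [0.8, 0, 0.5, 0, 1], [0.8, 0, 0.5, 0, 1], [0.8, 0, 0.5, 0, 1], [0.8, 0, 0.5, 0, 1], [0.8, 0, 0.5, 0, 1], [0.8, 0, 0.5, 0, 1]]])

```text
time: 16.85
ee_pos: [0.6504, 0.1569, 0.2433]
orientation: [0.366, -3.12, -0.0]
force: [0.0, 0.3, -0.2]
width: 0.0002
grip_force: 0.0
```

```bash
python3 - <<'E'
from h import *
sd=snap("side","pics/s5.png")[:,:,::-1]
b=cv2.resize(sd[100:340,200:470],(675,600));cv2.imwrite("pics/c7.png",b)
E
```

```text
(no output)
```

View pics/c7.png

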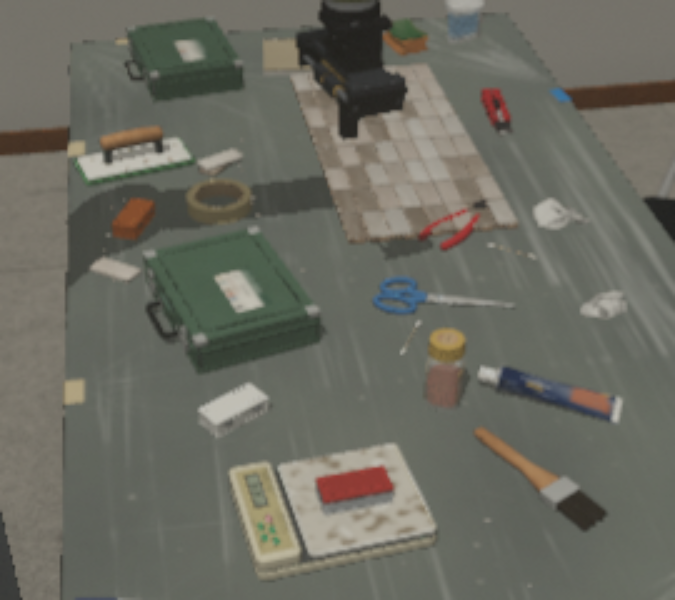

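The lid is shut at c7 (230,290) and the full tin is on the plate at c7 (355,485). Nothing else has shifted and the hand is clear, so I'm handing in.

```bash
python3 -c "
from rig import robot
print(robot.sign_off())"
```

```text
the job is handed in; nothing more can be done
None
```

The full tin (about 3.2 N, the first one I lifted) lies flat in the middle of the scale plate. The two empty tins stayed untouched in the case, the lid fell shut by itself, and I handed the job in at about 17 s.

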